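# Free a seized clarinet barrel

### The arm

A 6-joint arm with a two-finger parallel gripper is mounted at the origin on the work surface. World frame = base frame: x ahead of the robot, y to its left, z up, the work surface at z = 0. Lengths are in m, angles in rad, forces in N, time in s.
With the tool pointing down it reaches from about 0.35 to 0.775 m from the base axis. Payload 7.3 kg.
Tool frame: the origin (TCP) lies at the very end of the fingers, on their centre line; the grasp point (between the pads) lies 19 mm behind it (robot.tcp_to_grasp is the z of the grasp point in the tool frame, in m); z points along the fingers, y is the line along which they close (so a half turn about z gives the same grasp; the last joint's range is limited). The gripper opens to 92 mm and grips with 3 to 60 N. Pads are 19 mm wide; open, the fingers measure 130 mm over their backs; the gripper's body (75 mm by 190 mm) begins 47 mm behind the grasp point.
Start: joints at [-0.146, 0.342, 1.524, -0, 1.275, -0.146], TCP at [0.525, 0, 0.227] pointing down, gripper open.
Joint ranges: [-2.53, 2.53], [-0.77, 2.02], [0.04, 2.7], [-1, 4.14], [0.28, 2.66], [-3.11, 3.11]. Speed limits (rad/s): [2.57, 2.57, 3.14, 3.14, 3.14, 3.14].

### API

Orientations are given as [roll, pitch, yaw] about the fixed x, y, z axes, in that order (R = Rz(yaw) Ry(pitch) Rx(roll)).
In Python, from cell import monitor, read_camera, get_calibration, job, robot gives the robot as it stands. The module is installed in compiled form; this text tells all that it offers.
- The arm moves only by the tool send_rows, never from a script. Its argument "targets" is a list of rows, each an object with "translation": the shift along the tool's x, y, z in cm, a list of three; "spin": the turn about the tool's z in degrees; "jaw": the opening, from 0 (shut) to 1 (fully open). A call has exactly 5 rows; each row is the pose to reach, as a shift and turn from the pose commanded when the call began, along the tool's axes at that moment; what a row does not reach only later rows make up. A row lasts 1/10 s, in which the tool goes at most 50 mm and 8.59 degrees, less where a joint would pass 70% of its speed; a pose out of reach is approached as far as the arm can. A call with a gripper value outside its range is refused whole. The fingers move at their own pace and stop on an object; "force" is the grip in N (left out, the last holds). Time passes only in rows, so rows that repeat a pose let the fingers close, or fill a call up. It gives the time, the measured TCP pose, the force, the opening and the grip force at its end, in the units of the state.
- monitor.observe(): the state, without advancing time (a new reading comes with each control period).
- read_camera(name): name is "scene" or "side" or "wrist"; returns (picture, depth): 480x640x3 uint8, red, green, blue; 480x640 float32, m along the optical axis (not along the pixel's ray), 0 where there is no reading.
- get_calibration(name): a dict with "intrinsics" (3x3 intrinsics, pixels), "origin" and "orientation" of the camera in the world; the wrist camera has in their place "hand_eye" (4x4, takes a point from camera to tool coordinates, whose origin is the TCP and whose axes are the flange's). Camera axes: x right, y up, looking along -z (the intrinsics and any distortion apply to the point x, -y, -z); pixel columns grow to the right and rows downward; lengths in m; the calibration is good to about 2 mm. A picture is of the moment at which its call begins: read the wrist's pose just before it. get_calibration takes no time and is no camera call.
- job.hand_in(): hands the job in; it is judged then, once.
The state is a dict: "time": time; "qpos": joint angles; "qvel": joint speeds; "joint_efforts": joint torques, N m; "tool_pos": TCP position; "tool_rot": TCP orientation; "contact_force": force on the tool from outside, world axes, zero at the start; "torque": the same for the moment, N m; "opening": finger opening in m; "grip_force": force on a finger pad.
Only numpy, scipy, OpenCV 4.12 (cv2) and the standard library are available. Lean on these libraries where they do the work, as an engineer would, in place of code of your own. Each camera call takes 0.05 s, during which the arm holds its last target. There are 200 camera calls.

### The job

The barrel has seized on the clarinet upper joint that stands in the bench clamp. Work it free by twisting it back and forth, a good fifteen degrees to each side, while drawing it up lightly; a straight pull only drags the joint up out of the clamp, where it must stay. Then set the barrel down upright on the lacquered turntable, inside the inner brass ring, without dropping it, and leave everything else on the bench as it is.

Things in the scene. Friction and masses are not known exactly. Their poses are not given: they have to be found in the camera images.
- barrel: The seized barrel: black wooden tube 64 mm long, 33 mm in diameter, a nickel ring (34 mm, 6.5 mm high) at each end. Origin: centre of its lower end, z up its axis. It sits on the joint's shoulder, 17 mm of its lower end pushed over the cork tenon. Grip its upper 44 mm from above with 30 N or more. It can be turned without limit. About 90 g.
- barrel_top (a point): Centre of the barrel's top end, 64 mm above its origin. Seized: about 40 N against a straight pull, 0.45 N m against twisting, the same until it is about 15 mm up, where it pops off. It is dry friction that opposes the sliding, so while it is twisted little is left against the pull: lifted 3 mm per radian of twist, either way, it needs about 10 N.
- clamp: Bench clamp, bolted down: dark steel base plate 110 x 130 x 12 mm, foot cup, grey column 124 mm high at its -y side, two cork-lined spring-steel leaf jaws round the joint at 100 mm height. Origin: on the bench, on the joint's vertical axis; the seated barrel's origin is 219 mm above it. Clamp and barrel x axes are parallel at the start.
- upper_joint (a joint): How far the upper joint (black wooden body with nickel keys, 224 mm long, about 28 mm thick) has been drawn up in the clamp's jaws (m): 0 is fully down, as at the start. The jaws keep it from turning but hold it down only against about 24 N; a harder pull drags it up, and it stays there.
- tenon_top (a point): centre of the top end of the upper joint's tenon (22 mm diameter, 17 mm long), hidden inside the barrel at the start; 236 mm above the bench while the joint is fully down
- platter_top (a point): centre of the top face of the turntable's platter, 30 mm above the bench: a dark red lacquered disc 170 mm in diameter and 14 mm thick. The inlaid inner brass ring round this point has an inner diameter of 76 mm; a second thin ring runs near the rim.
- platter (a joint): angle of the turntable's platter (rad), which turns freely about its vertical axis; any angle will do
- vial: amber glass vial with black cap, 34 mm in diameter and 78 mm high, standing; bystander. Origin: centre of its underside.
- burnisher: bronze burnisher with a wooden handle, 170 mm long, lying along its x axis; bystander. Origin: on the bench below its middle.
- bell_key: nickel bell key, 130 mm long, lying along its x axis; bystander. Origin: on the bench below its middle.
- bell: black wooden clarinet bell with nickel rings, 118 mm in diameter at the bench and 104 mm high, standing on its flare; bystander. Origin: centre of its underside.
- screwdriver: screwdriver 160 mm long with a dark wooden handle, lying along its x axis; bystander. Origin: on the bench below its middle.
Things that resemble listed ones, but are neither listed nor needed, are in the scene too. What is meant by the barrel is not pink or turquoise, and is the smaller of those in its own colour.

How it is judged:
By the outcome, as a careful person would: the job done as asked, in the order asked, and still so for the second after the job is handed in, with the robot touching nothing.
It also fails if it takes over 61 s, if anything falls off the work surface, if the arm or the gripper's body presses on something with over 40 N, if the wrist force passes 120 N, or if a joint passes its speed limit or range.

## Working session

There is one attempt and no reset: what is moved stays moved. The work goes in short steps, Python scripts to look and compute and a tool call to move; the robot and the scene stay as the last step left them, time stands still between calls to the robot, and variables do not carry over. Pictures are saved under pics/ and viewed, at most 10 in all, crops included, and the job is handed in when it is done.

Besides the shell and the picture viewer there is one more tool, called after "Request:" by a JSON object that holds its "api" and its "payload", one argument or row to a line. send_rows: Moves the arm, as the interface text tells. Its arguments: {"type":"object","properties":{"targets":{"type":"array"},"force":{"type":"number"}},"required":["targets"]}

```bash
mkdir -p pics; cat > h.py <<'E'
import numpy as np, cv2
from scipy.spatial.transform import Rotation as R
from cell import monitor, read_camera, get_calibration, job, robot
def cam(name):
    c=get_calibration(name); K=np.array(c['intrinsics'])
    if name=='wrist':
        s=monitor.observe(); T=np.eye(4); T[:3,:3]=R.from_euler('xyz',s['tool_rot']).as_matrix(); T[:3,3]=s['tool_pos']
        T=T@np.array(c['hand_eye']); M,o=T[:3,:3],T[:3,3]
    else:
        o=np.array(c['origin']); q=np.array(c['orientation'])
        M=q if q.shape==(3,3) else (R.from_euler('xyz',q).as_matrix() if q.size==3 else R.from_quat(q).as_matrix())
    return K,M,o
def pts(c,uv,d):
    K,M,o=c; uv=np.atleast_2d(uv); d=np.atleast_1d(d)
    p=np.c_[(uv[:,0]-K[0,2])/K[0,0]*d,-(uv[:,1]-K[1,2])/K[1,1]*d,-d]
    return p@M.T+o
def plane(c,uv,z):
    p=pts(c,uv,np.ones(len(np.atleast_2d(uv)))); o=c[2]; r=p-o
    return o+r*((z-o[2])/r[:,2])[:,None]
def cloud(c,d):
    v,u=np.mgrid[:480,:640]; return pts(c,np.c_[u.ravel(),v.ravel()],d.ravel()).reshape(480,640,3)
E
python3 - <<'E'
from h import *
print(get_calibration('scene'));print(get_calibration('side'));print(get_calibration('wrist'));print(monitor.observe())
for n in('scene','side','wrist'):
    c=cam(n);p,d=read_camera(n);cv2.imwrite(f'pics/{n}0.png',p[:,:,::-1]);np.savez(f'{n}0.npz',p=p,d=d)
E
```

```text
{'intrinsics': array([[441.62370721,   0.        , 326.0893916 ],
       [  0.        , 441.62370721, 248.50709109],
       [  0.        ,   0.        ,   1.        ]]), 'origin': array([ 1.11667844, -0.25785323,  1.01201553]), 'orientation': array([6.20278026e-01, 5.69075573e-04, 1.10209608e+00])}
{'intrinsics': array([[438.8696848 ,   0.        , 330.58016749],
       [  0.        , 438.8696848 , 239.59366634],
       [  0.        ,   0.        ,   1.        ]]), 'origin': array([0.23775642, 0.93015373, 0.75952006]), 'orientation': array([ 1.05570965e+00, -1.07851423e-03, -2.79541807e+00])}
{'intrinsics': array([[364.90083276,   0.        , 323.59321052],
       [  0.        , 364.90083276, 239.68700001],
       [  0.        ,   0.        ,   1.        ]]), 'hand_eye': array([[ 1.74024866e-04,  9.59197291e-01,  2.82737558e-01,
         7.64031093e-02],
       [ 9.99998549e-01,  3.12151359e-04, -1.67448341e-03,
         8.89816989e-05],
       [-1.69441687e-03,  2.82737439e-01, -9.59195845e-01,
        -1.57496427e-01],
       [ 0.00000000e+00,  0.00000000e+00,  0.00000000e+00,
         1.00000000e+00]])}
{'time': 0.0, 'qpos': array([-1.45999753e-01,  3.42726613e-01,  1.52501269e+00,  1.29951453e-05,
        1.27540746e+00, -1.45978680e-01]), 'qvel': array([ 0.00035729, -0.00032161,  0.00152737, -0.0014345 ,  0.00037478,
        0.00086312]), 'joint_efforts': array([ 7.61924657e-04, -4.31245601e+01, -2.44219762e+01,  7.17750052e-02,
        5.59406646e-02, -1.04314388e-04]), 'tool_pos': array([5.24592272e-01, 8.63402565e-05, 2.26044459e-01]), 'tool_rot': array([-3.14005687e+00, -2.38357416e-04,  1.57077128e+00]), 'contact_force': array([-0.36003118, -0.11388418,  0.31802707]), 'torque': array([ 0.03129282,  0.00503582, -0.01236598]), 'grip_force': 0.0, 'opening': 0.09181498728220967}
```

View pics/scene0.png

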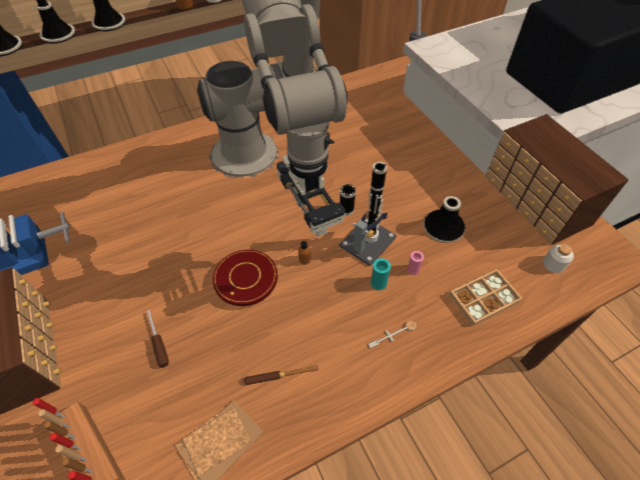

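View pics/side0.png

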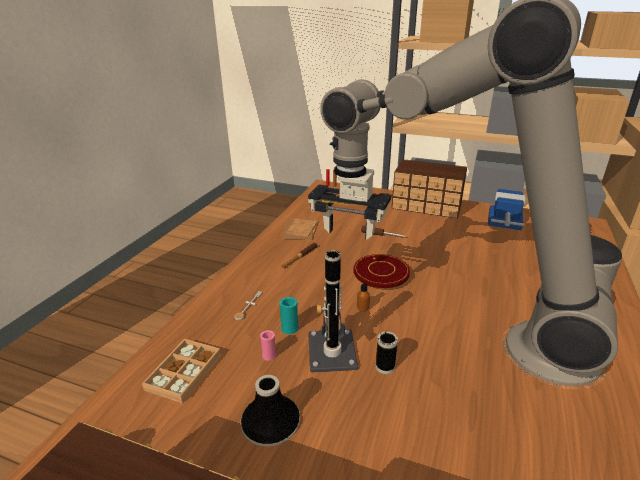

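The seized barrel stands on the joint: scene (379,168), side (333,256). The larger black decoy is beside it at scene (347,190), side (387,340). The platter centre is near scene (245,275), side (381,270).

```bash
python3 - <<'E'
from h import *
for n,box in(('scene',(365,395,155,195)),('side',(320,348,245,285))):
    z=np.load(n+'0.npz');p,d=z['p'],z['d'];c=cam(n);P=cloud(c,d)
    u0,u1,v0,v1=box
    m=np.zeros((480,640),bool);m[v0:v1,u0:u1]=1
    m&=(P[...,2]>.2)&(P[...,2]<.31)&(d>0)
    Q=P[m]; print(n,'barrel pts',len(Q),Q.min(0),Q.max(0))
    # top ring: bright pixels near z .283
    br=m&(p.min(2)>110)&(P[...,2]>.27)
    v,u=np.nonzero(br); W=plane(c,np.c_[u,v],.283)
    print(' ring px',len(u),u.min(),u.max(),v.min(),v.max())
    (e,ax,an)=cv2.fitEllipse(cv2.convexHull(np.c_[u,v].astype(np.float32))); print(' ell',e,ax,plane(c,e,.283)[0])
    t=(Q[:,2]>.281);print(' topslab',t.sum(),Q[t].min(0),Q[t].max(0),Q[t].mean(0), 'zpct',np.percentile(Q[:,2],[90,98]))
    # side columns, per row
    # platter
    h=p.astype(int); red=((h[...,0]>50)&(h[...,1]<35)&(h[...,2]<35)).astype(np.uint8)
    k=cv2.findContours(cv2.morphologyEx(red,cv2.MORPH_CLOSE,np.ones((5,5))),cv2.RETR_EXTERNAL,cv2.CHAIN_APPROX_NONE)[0]
    k=max(k,key=cv2.contourArea);hp=cv2.convexHull(k)[:,0].astype(float);
    W=plane(c,hp,.030);cc,r=cv2.minEnclosingCircle(W[:,:2].astype(np.float32)); print(' platter',cv2.boundingRect(k),cc,r)
    # brass rings
    x,y,w,hh=cv2.boundingRect(k);hs=cv2.cvtColor(p,cv2.COLOR_RGB2HSV);g=np.zeros((480,640),bool);g[y:y+hh,x:x+w]=1
    g&=(h[...,1]>60)&(h[...,0]>90);v,u=np.nonzero(g);W=plane(c,np.c_[u,v],.03)[:,:2]
    D=np.linalg.norm(W-np.array(cc),axis=1);s=W[D<.055];A=np.c_[2*s,np.ones(len(s))];q=np.linalg.lstsq(A,(s**2).sum(1),rcond=None)[0];print(' inner',len(s),q[:2],np.sqrt(q[2]+q[0]**2+q[1]**2))
E
python3 - <<'E'
import cv2
a=cv2.resize(cv2.imread('pics/scene0.png')[130:280,220:480],None,fx=3,fy=3,interpolation=cv2.INTER_NEAREST)
cv2.imwrite('pics/c1.png',a)
E
```

```text
scene barrel pts 439 [0.48124669 0.17719829 0.20005144] [0.51805486 0.21250033 0.28713167]
 ring px 34 373 387 162 171
 ell (379.837890625, 166.49871826171875) (10.302641868591309, 14.267524719238281) [0.49844218 0.19561063 0.283     ]
 topslab 92 [0.48124669 0.1775102  0.2810461 ] [0.51805486 0.21250033 0.28713167] [0.50049326 0.19441491 0.28399192] zpct [0.28399571 0.28622232]
 platter (213, 252, 64, 54) (0.4768754541873932, -0.17372244596481323) 0.08314280956983566
 inner 183 [ 0.47132817 -0.17306982] 0.040393460981190656
side barrel pts 521 [0.48157405 0.17442972 0.20473107] [0.5144557  0.2128331  0.28446497]
 ring px 29 325 336 250 260
 ell (331.009521484375, 255.13148498535156) (11.176287651062012, 12.857256889343262) [0.49986781 0.19933861 0.283     ]
 topslab 79 [0.48261809 0.17878275 0.28118481] [0.5144557  0.21277471 0.28446497] [0.49881077 0.19572862 0.28294638] zpct [0.28270342 0.28376075]
 platter (354, 255, 56, 33) (0.4674040973186493, -0.15985073149204254) 0.09167923778295517
 inner 64 [ 0.47146877 -0.17158558] 0.0395152294495495
```

View pics/c1.png

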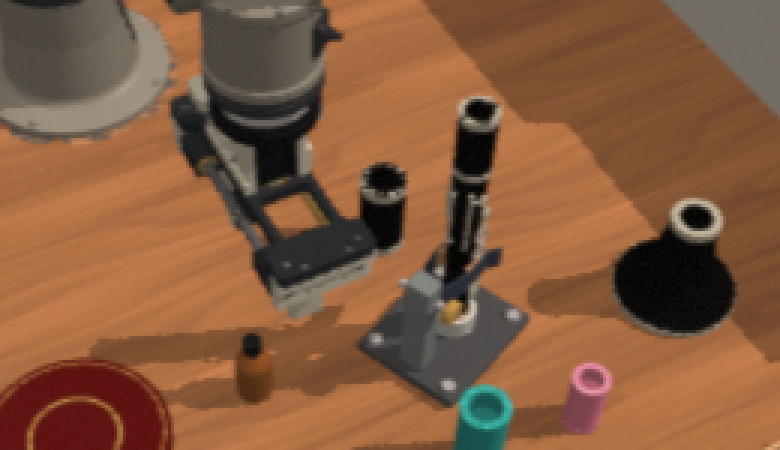

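The crop confirms it: the seized barrel is the slim black tube above the clamp, and nothing near it is tall enough to obstruct the gripper. Its top is at about (0.499, 0.196), and the platter is at (0.4715, -0.1725). I'll move above the barrel and refine with the wrist camera.

Request:
{"api": "send_rows", "payload": {
  "targets": [
    {"translation": [0, 0, -4], "spin": 0, "jaw": 1},
    {"translation": [0, 0, -8], "spin": 0, "jaw": 1},
    {"translation": [4, -0.5, -10], "spin": 0, "jaw": 1},
    {"translation": [8, -1, -10], "spin": 0, "jaw": 1},
    {"translation": [12, -1.5, -10], "spin": 0, "jaw": 1}
  ]
}}

```text
time: 0.65
tool_pos: [0.5099, 0.1211, 0.3274]
tool_rot: [3.14, -0.0, 1.57]
contact_force: [0.7, 0.2, 0.0]
opening: 0.0916
grip_force: 0.0
```

Request:
{"api": "send_rows", "payload": {
  "targets": [
    {"translation": [3, -0.5, 0], "spin": 0, "jaw": 1},
    {"translation": [6, -1, 0], "spin": 0, "jaw": 1},
    {"translation": [7.5, -1, 0], "spin": 0, "jaw": 1},
    {"translation": [7.5, -1, 0], "spin": 0, "jaw": 1},
    {"translation": [7.5, -1, 0], "spin": 0, "jaw": 1}
  ]
}}

```text
time: 1.15
tool_pos: [0.5003, 0.1943, 0.3265]
tool_rot: [-3.141, 0.001, 1.571]
contact_force: [-0.6, 0.1, -0.6]
opening: 0.092
grip_force: 0.0
```

```bash
python3 - <<'E'
from h import *
s=monitor.observe();print(s['time'],s['tool_pos'],s['tool_rot'],s['qpos'],s['contact_force'])
c=cam('wrist');p,d=read_camera('wrist');cv2.imwrite('pics/w1.png',p[:,:,::-1]);np.savez('w1.npz',p=p,d=d)
P=cloud(c,d);m=(d>0)&(abs(P[...,2]-.283)<.006)&(np.hypot(P[...,0]-.499,P[...,1]-.195)<.03)
Q=P[m];print(len(Q),Q.min(0),Q.max(0),Q.mean(0));v,u=np.nonzero(m);print(u.min(),u.max(),v.min(),v.max())
hu=cv2.convexHull(np.c_[u,v].astype(np.float32))[:,0]
W=plane(c,hu,.283)[:,:2];A=np.c_[2*W,np.ones(len(W))];q=np.linalg.lstsq(A,(W**2).sum(1),rcond=None)[0];print(q[:2],np.sqrt(q[2]+q[0]**2+q[1]**2))
E
```

```text
1.15 [0.50025543 0.19426467 0.3264669 ] [-3.14133332e+00  8.65142525e-04  1.57085047e+00] [ 2.28026358e-01  3.08635797e-01  1.29948765e+00 -7.84681952e-04
  1.53391737e+00  2.28001437e-01] [-0.61138554  0.07040087 -0.55167996]
1637 [0.48248927 0.17606913 0.27701449] [0.5158261  0.21060033 0.2843489 ] [0.49921234 0.1941651  0.28206633]
293 349 239 295
[0.49929083 0.19438946] 0.017307267270215976
```

View pics/w1.png

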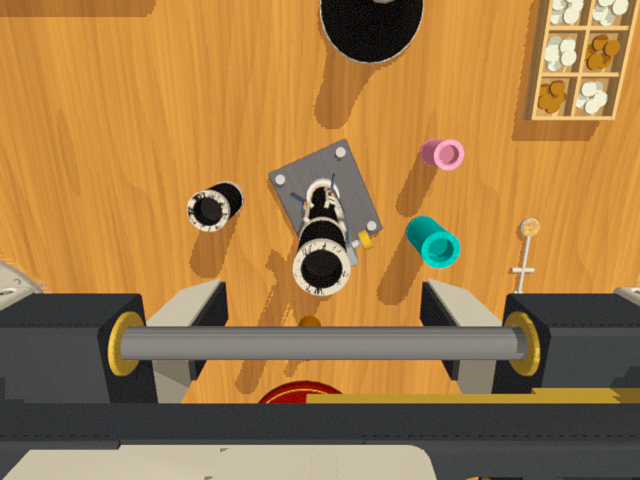

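The barrel's top ring is centred at pixel (321,267), between the fingers. It sits at (0.4993, 0.1944) with a fitted radius of 17.3 mm, which agrees with the fixed cameras. I'll go down and grip.

Request:
{"api": "send_rows", "payload": {
  "targets": [
    {"translation": [0, -0.1, 1.5], "spin": 0, "jaw": 1},
    {"translation": [0, -0.1, 4], "spin": 0, "jaw": 1},
    {"translation": [0, -0.1, 6.5], "spin": 0, "jaw": 1},
    {"translation": [0, -0.1, 8.2], "spin": 0, "jaw": 1},
    {"translation": [0, -0.1, 8.2], "spin": 0, "jaw": 0.6}
  ],
  "force": 50
}}

```text
time: 1.7
tool_pos: [0.4982, 0.1932, 0.2424]
tool_rot: [-3.137, 0.002, 1.569]
contact_force: [0.5, -0.6, 0.6]
opening: 0.0876
grip_force: 0.0
```

Request:
{"api": "send_rows", "payload": {
  "targets": [
    {"translation": [0, 0, 0], "spin": 0, "jaw": 0.45},
    {"translation": [0, 0, 0], "spin": 0, "jaw": 0.4},
    {"translation": [0, 0, 0], "spin": 0, "jaw": 0.35},
    {"translation": [0, 0, 0], "spin": 0, "jaw": 0.2},
    {"translation": [0, 0, 0], "spin": 0, "jaw": 0.2}
  ],
  "force": 50
}}

```text
time: 2.2
tool_pos: [0.4992, 0.1951, 0.2452]
tool_rot: [3.141, -0.0, 1.571]
contact_force: [-0.3, 0.2, 0.7]
opening: 0.0484
grip_force: 0.0
```

Request:
{"api": "send_rows", "payload": {
  "targets": [
    {"translation": [0, 0, 0], "spin": 0, "jaw": 0},
    {"translation": [0, 0, 0], "spin": 0, "jaw": 0},
    {"translation": [0, 0, 0], "spin": 0, "jaw": 0},
    {"translation": [0, 0, 0], "spin": 0, "jaw": 0},
    {"translation": [0, 0, 0], "spin": 0, "jaw": 0}
  ],
  "force": 50
}}

```text
time: 2.7
tool_pos: [0.4989, 0.1951, 0.2448]
tool_rot: [-3.141, -0.0, 1.571]
contact_force: [-1.6, -0.5, 0.7]
opening: 0.0323
grip_force: 50.0
```

Request:
{"api": "send_rows", "payload": {
  "targets": [
    {"translation": [0, 0, 0], "spin": 5, "jaw": 0},
    {"translation": [0, 0, -0.02], "spin": 10, "jaw": 0},
    {"translation": [0, 0, -0.04], "spin": 15, "jaw": 0},
    {"translation": [0, 0, -0.06], "spin": 20, "jaw": 0},
    {"translation": [0, 0, -0.08], "spin": 25, "jaw": 0}
  ],
  "force": 60
}}

```text
time: 3.2
tool_pos: [0.4993, 0.1949, 0.245]
tool_rot: [3.141, 0.0, 1.132]
contact_force: [1.3, -0.5, -4.3]
opening: 0.0321
grip_force: 60.0
```

```bash
python3 - <<'E'
from h import *
s=monitor.observe();print(s['torque'],s['qpos'],s['opening'],s['tool_rot'])
E
```

```text
[-0.07422276 -0.35281972  0.58242384] [ 2.29518547e-01  3.48626730e-01  1.46273707e+00 -5.64828948e-04
  1.32997908e+00  6.68483961e-01] 0.03211832288218276 [3.14105667e+00 2.75705791e-04 1.13196548e+00]
```

Request:
{"api": "send_rows", "payload": {
  "targets": [
    {"translation": [0, 0, 0], "spin": -7, "jaw": 0},
    {"translation": [0, 0, -0.03], "spin": -14, "jaw": 0},
    {"translation": [0, 0, -0.06], "spin": -21, "jaw": 0},
    {"translation": [0, 0, -0.09], "spin": -28, "jaw": 0},
    {"translation": [0, 0, -0.12], "spin": -35, "jaw": 0}
  ]
}}

```text
time: 3.7
tool_pos: [0.4986, 0.1949, 0.2456]
tool_rot: [-3.14, 0.0, 1.749]
contact_force: [3.3, -0.7, -6.7]
opening: 0.0322
grip_force: 60.0
```

Request:
{"api": "send_rows", "payload": {
  "targets": [
    {"translation": [0, 0, -0.03], "spin": -7, "jaw": 0},
    {"translation": [0, 0, -0.06], "spin": -14, "jaw": 0},
    {"translation": [0, 0, -0.09], "spin": -21, "jaw": 0},
    {"translation": [0, 0, -0.12], "spin": -28, "jaw": 0},
    {"translation": [0, 0, -0.12], "spin": -30, "jaw": 0}
  ]
}}

```text
time: 4.2
tool_pos: [0.4982, 0.1949, 0.2464]
tool_rot: [-3.139, -0.002, 2.273]
contact_force: [0.6, -0.7, -6.1]
opening: 0.032
grip_force: 60.0
```

```bash
python3 - <<'E'
from h import *
s=monitor.observe();print(s['tool_pos'],s['torque'],s['qpos'],s['opening'],s['tool_rot'])
for n,b in(('scene',(350,410,150,260)),('side',(300,370,240,370))):
    p,d=read_camera(n);np.savez(n+'1.npz',p=p,d=d);q=np.load(n+'0.npz')['p']
    a=[cv2.resize(x[b[2]:b[3],b[0]:b[1],::-1],(390,590),interpolation=cv2.INTER_NEAREST) for x in(q,p)]
    cv2.imwrite(f'pics/cmp_{n}.png',np.hstack(a))
E
```

```text
[0.49820845 0.19491101 0.24643356] [0.01348599 0.06862335 0.17790778] [ 2.29599822e-01  3.47654152e-01  1.46008066e+00  3.19073150e-05
  1.33714278e+00 -4.72824673e-01] 0.03203004957871215 [-3.13868225e+00 -1.52357967e-03  2.27321117e+00]
```

View pics/cmp_side.png

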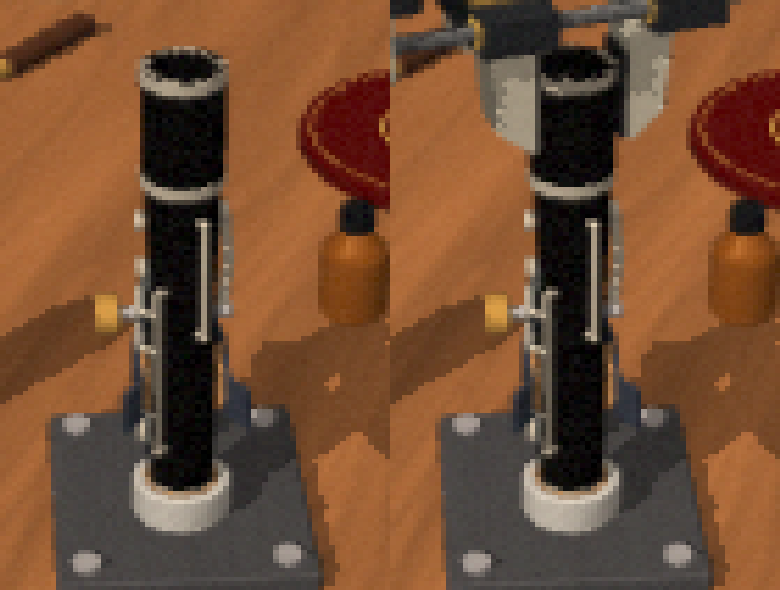

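The joint and the clamp are unchanged; the barrel is about 1.5 mm up and the pull is only 6 N. I'll keep going.

Request:
{"api": "send_rows", "payload": {
  "targets": [
    {"translation": [0, 0, 0], "spin": 8, "jaw": 0},
    {"translation": [0, 0, -0.03], "spin": 16, "jaw": 0},
    {"translation": [0, 0, -0.07], "spin": 24, "jaw": 0},
    {"translation": [0, 0, -0.11], "spin": 32, "jaw": 0},
    {"translation": [0, 0, -0.15], "spin": 40, "jaw": 0}
  ]
}}

```text
time: 4.8
tool_pos: [0.4989, 0.1952, 0.2481]
tool_rot: [-3.14, 0.0, 1.564]
contact_force: [1.8, 1.6, -9.1]
opening: 0.032
grip_force: 60.0
```

Request:
{"api": "send_rows", "payload": {
  "targets": [
    {"translation": [0, 0, -0.04], "spin": 8, "jaw": 0},
    {"translation": [0, 0, -0.08], "spin": 16, "jaw": 0},
    {"translation": [0, 0, -0.12], "spin": 24, "jaw": 0},
    {"translation": [0, 0, -0.16], "spin": 32, "jaw": 0},
    {"translation": [0, 0, -0.2], "spin": 40, "jaw": 0}
  ]
}}

```text
time: 5.3
tool_pos: [0.4997, 0.1949, 0.2503]
tool_rot: [3.141, -0.0, 0.866]
contact_force: [6.7, 0.7, -11.7]
opening: 0.0319
grip_force: 60.0
```

Request:
{"api": "send_rows", "payload": {
  "targets": [
    {"translation": [0, 0, 0], "spin": -8, "jaw": 0},
    {"translation": [0, 0, -0.03], "spin": -16, "jaw": 0},
    {"translation": [0, 0, -0.07], "spin": -24, "jaw": 0},
    {"translation": [0, 0, -0.11], "spin": -32, "jaw": 0},
    {"translation": [0, 0, -0.15], "spin": -40, "jaw": 0}
  ]
}}

```text
time: 5.8
tool_pos: [0.4988, 0.195, 0.2519]
tool_rot: [-3.14, -0.0, 1.574]
contact_force: [0.1, -0.0, -7.8]
opening: 0.0321
grip_force: 60.0
```

Request:
{"api": "send_rows", "payload": {
  "targets": [
    {"translation": [0, 0, -0.04], "spin": -8, "jaw": 0},
    {"translation": [0, 0, -0.08], "spin": -16, "jaw": 0},
    {"translation": [0, 0, -0.12], "spin": -24, "jaw": 0},
    {"translation": [0, 0, -0.16], "spin": -32, "jaw": 0},
    {"translation": [0, 0, -0.2], "spin": -40, "jaw": 0}
  ]
}}

```text
time: 6.3
tool_pos: [0.4979, 0.1947, 0.2534]
tool_rot: [-3.138, -0.002, 2.272]
contact_force: [-4.6, -2.8, -6.9]
opening: 0.0322
grip_force: 60.0
```

Request:
{"api": "send_rows", "payload": {
  "targets": [
    {"translation": [0, 0, 0], "spin": 8, "jaw": 0},
    {"translation": [0, 0, -0.03], "spin": 16, "jaw": 0},
    {"translation": [0, 0, -0.07], "spin": 24, "jaw": 0},
    {"translation": [0, 0, -0.11], "spin": 32, "jaw": 0},
    {"translation": [0, 0, -0.15], "spin": 40, "jaw": 0}
  ]
}}

```text
time: 6.8
tool_pos: [0.4985, 0.195, 0.2551]
tool_rot: [-3.139, 0.0, 1.564]
contact_force: [-0.7, 1.3, -8.4]
opening: 0.0322
grip_force: 60.0
```

Request:
{"api": "send_rows", "payload": {
  "targets": [
    {"translation": [0, 0, -0.04], "spin": 8, "jaw": 0},
    {"translation": [0, 0, -0.08], "spin": 16, "jaw": 0},
    {"translation": [0, 0, -0.12], "spin": 24, "jaw": 0},
    {"translation": [0, 0, -0.16], "spin": 32, "jaw": 0},
    {"translation": [0, 0, -0.2], "spin": 40, "jaw": 0}
  ]
}}

```text
time: 7.3
tool_pos: [0.4992, 0.195, 0.2571]
tool_rot: [-3.141, 0.001, 0.866]
contact_force: [1.7, 0.7, -8.2]
opening: 0.032
grip_force: 60.0
```

Request:
{"api": "send_rows", "payload": {
  "targets": [
    {"translation": [0, 0, 0], "spin": -8, "jaw": 0},
    {"translation": [0, 0, -0.03], "spin": -16, "jaw": 0},
    {"translation": [0, 0, -0.07], "spin": -24, "jaw": 0},
    {"translation": [0, 0, -0.11], "spin": -32, "jaw": 0},
    {"translation": [0, 0, -0.15], "spin": -40, "jaw": 0}
  ]
}}

```text
time: 7.8
tool_pos: [0.4992, 0.195, 0.2603]
tool_rot: [3.141, -0.0, 1.575]
contact_force: [-0.6, -0.5, 0.3]
opening: 0.0325
grip_force: 60.0
```

The force has dropped to zero, so it has popped off. I'll raise it a little while still twisting, then check.

Request:
{"api": "send_rows", "payload": {
  "targets": [
    {"translation": [0, 0, -0.05], "spin": -7, "jaw": 0},
    {"translation": [0, 0, -0.1], "spin": -14, "jaw": 0},
    {"translation": [0, 0, -0.15], "spin": -14, "jaw": 0},
    {"translation": [0, 0, -0.25], "spin": -7, "jaw": 0},
    {"translation": [0, 0, -0.35], "spin": 0, "jaw": 0}
  ]
}}

```text
time: 8.3
tool_pos: [0.4992, 0.195, 0.2636]
tool_rot: [3.141, -0.0, 1.561]
contact_force: [0.3, 0.3, 0.3]
opening: 0.0321
grip_force: 60.0
```

Request:
{"api": "send_rows", "payload": {
  "targets": [
    {"translation": [0, 0, -0.3], "spin": 0, "jaw": 0},
    {"translation": [0, 0, -1], "spin": 0, "jaw": 0},
    {"translation": [0, 0, -2], "spin": 0, "jaw": 0},
    {"translation": [0, 0, -3], "spin": 0, "jaw": 0},
    {"translation": [0, 0, -3], "spin": 0, "jaw": 0}
  ]
}}

```text
time: 8.8
tool_pos: [0.4998, 0.1952, 0.2956]
tool_rot: [3.138, -0.001, 1.571]
contact_force: [-0.1, 0.7, -0.7]
opening: 0.0321
grip_force: 60.0
```

```bash
python3 - <<'E'
from h import *
s=monitor.observe();print(s['tool_pos'],s['torque'],s['contact_force'],s['qpos'],s['opening'],s['tool_rot'])
b=(300,370,220,370);A=[]
for n in('side',):
    p,d=read_camera(n);np.savez(n+'2.npz',p=p,d=d);q=np.load(n+'0.npz')['p']
    cv2.imwrite('pics/cmp2.png',np.hstack([cv2.resize(x[b[2]:b[3],b[0]:b[1],::-1],(280,600),interpolation=cv2.INTER_NEAREST) for x in(q,p)]))
E
```

```text
[0.49984697 0.19523089 0.29559947] [ 0.01354556  0.00159526 -0.02019269] [-0.09718863  0.70198439 -0.70353373] [ 2.29525892e-01  3.17871829e-01  1.36876411e+00 -3.88820696e-05
  1.45098224e+00  2.29117948e-01] 0.03209772528499294 [ 3.13771326e+00 -8.65064156e-04  1.57121052e+00]
```

View pics/cmp2.png

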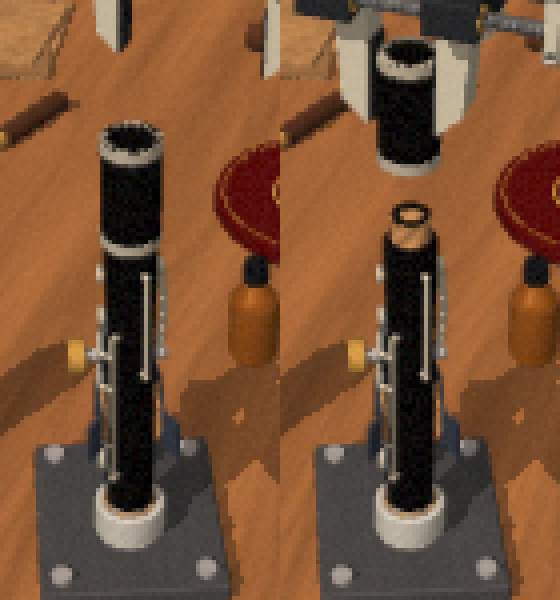

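The barrel is free and in the gripper, its lower end well above the bare tenon, and the joint still sits fully down. Next I carry it to the platter.

Request:
{"api": "send_rows", "payload": {
  "targets": [
    {"translation": [0, 0, -1], "spin": 0, "jaw": 0},
    {"translation": [0, 0, -2], "spin": 0, "jaw": 0},
    {"translation": [-1, 0, -2], "spin": 0, "jaw": 0},
    {"translation": [-3.5, 0, -2], "spin": 0, "jaw": 0},
    {"translation": [-6.5, -0.5, -2], "spin": 0, "jaw": 0}
  ]
}}

```text
time: 9.35
tool_pos: [0.4941, 0.1293, 0.3132]
tool_rot: [3.141, 0.0, 1.572]
contact_force: [0.2, -0.4, -0.7]
opening: 0.0324
grip_force: 60.0
```

Request:
{"api": "send_rows", "payload": {
  "targets": [
    {"translation": [-3, 0, 0], "spin": 0, "jaw": 0},
    {"translation": [-6, -0.5, 0], "spin": 0, "jaw": 0},
    {"translation": [-9, -1, 0], "spin": 0, "jaw": 0},
    {"translation": [-12, -1, 0], "spin": 0, "jaw": 0},
    {"translation": [-15, -1, 0], "spin": 0, "jaw": 0}
  ]
}}

```text
time: 9.85
tool_pos: [0.4835, -0.0217, 0.3136]
tool_rot: [3.141, 0.0, 1.571]
contact_force: [0.2, -0.9, -1.4]
opening: 0.0324
grip_force: 60.0
```

Request:
{"api": "send_rows", "payload": {
  "targets": [
    {"translation": [-3, 0, 0], "spin": 0, "jaw": 0},
    {"translation": [-6, -0.5, 0], "spin": 0, "jaw": 0},
    {"translation": [-9, -1, 2], "spin": 0, "jaw": 0},
    {"translation": [-12, -1.3, 5], "spin": 0, "jaw": 0},
    {"translation": [-14, -1.3, 8], "spin": 0, "jaw": 0}
  ]
}}

```text
time: 10.35
tool_pos: [0.4703, -0.1625, 0.2329]
tool_rot: [3.14, 0.001, 1.569]
contact_force: [-0.4, -0.3, -1.9]
opening: 0.0319
grip_force: 60.0
```

Request:
{"api": "send_rows", "payload": {
  "targets": [
    {"translation": [-1.3, 0, 2], "spin": 0, "jaw": 0},
    {"translation": [-1.3, 0, 4], "spin": 0, "jaw": 0},
    {"translation": [-1.3, 0, 6], "spin": 0, "jaw": 0},
    {"translation": [-1.3, 0, 7], "spin": 0, "jaw": 0},
    {"translation": [-1.3, 0, 7], "spin": 0, "jaw": 0}
  ]
}}

```text
time: 10.85
tool_pos: [0.4701, -0.1729, 0.1623]
tool_rot: [-3.139, -0.001, 1.571]
contact_force: [-0.3, -0.5, -1.3]
opening: 0.032
grip_force: 60.0
```

```bash
python3 - <<'E'
from h import *
s=monitor.observe();print(s['time'],s['tool_pos'],s['tool_rot'],s['contact_force'],s['opening'])
A=[]
for n in('side','scene'):
    c=cam(n);p,d=read_camera(n);np.savez(n+'3.npz',p=p,d=d);P=cloud(c,d)
    t=s['tool_pos'];r=np.hypot(P[...,0]-t[0],P[...,1]-t[1]);m=(d>0)&(r<.022)&(P[...,2]<t[2])&(P[...,2]>.045)
    v,u=np.nonzero(m);print(n,m.sum(),P[m][:,2].min() if m.sum() else 0,u.min(),u.max(),v.min(),v.max())
    # inner ring with current view
    h=p.astype(int);q0=np.array([.4714,-.1725]);g=(h[...,1]>60)&(h[...,0]>90)&(abs(P[...,2]-.03)<.01)
    W=P[g][:,:2];v,u=np.nonzero(g);W=plane(c,np.c_[u,v],.03)[:,:2];D=np.linalg.norm(W-q0,axis=1);k=W[(D<.05)&(D>.03)]
    if len(k)>8:
        q=np.linalg.lstsq(np.c_[2*k,np.ones(len(k))],(k**2).sum(1),rcond=None)[0];print(' ring',len(k),q[:2],np.sqrt(q[2]+q[0]**2+q[1]**2))
    uc,vc=[(381,255),(245,255)][n=='scene']
    A.append(cv2.resize(p[vc-70:vc+50,uc-60:uc+60,::-1],(400,400),interpolation=cv2.INTER_NEAREST))
cv2.imwrite('pics/pl.png',np.hstack(A))
E
```

```text
10.85 [ 0.47011594 -0.17291295  0.1623448 ] [-3.13917938e+00 -1.24760076e-03  1.57059087e+00] [-0.28025026 -0.45650184 -1.3370139 ] 0.03201808638603076
side 90 0.1349293994193489 378 389 231 239
 ring 65 [ 0.47141499 -0.17155298] 0.039516641051007134Traceback (most recent call last):
  File "<stdin>", line 7, in <module>
    return umr_minimum(a, axis, None, out, keepdims, initial, where)
ValueError: zero-size array to reduction operation minimum which has no identity
```

The barrel's lower end is about 26–27 mm below the TCP and the platter centre is confirmed. I'll lower it, going slowly near the surface.

Request:
{"api": "send_rows", "payload": {
  "targets": [
    {"translation": [0.05, 0.1, 2.5], "spin": 0, "jaw": 0},
    {"translation": [0.05, 0.1, 5], "spin": 0, "jaw": 0},
    {"translation": [0.05, 0.1, 7.5], "spin": 0, "jaw": 0},
    {"translation": [0.05, 0.1, 9], "spin": 0, "jaw": 0},
    {"translation": [0.05, 0.1, 9.5], "spin": 0, "jaw": 0}
  ]
}}

```text
time: 11.45
tool_pos: [0.472, -0.1724, 0.0681]
tool_rot: [-3.141, -0.0, 1.571]
contact_force: [0.5, 0.5, -0.5]
opening: 0.0323
grip_force: 60.0
```

Request:
{"api": "send_rows", "payload": {
  "targets": [
    {"translation": [0, 0, 0.1], "spin": 0, "jaw": 0},
    {"translation": [0, 0, 0.2], "spin": 0, "jaw": 0},
    {"translation": [0, 0, 0.3], "spin": 0, "jaw": 0},
    {"translation": [0, 0, 0.4], "spin": 0, "jaw": 0},
    {"translation": [0, 0, 0.5], "spin": 0, "jaw": 0}
  ]
}}

```text
time: 11.95
tool_pos: [0.4723, -0.1726, 0.0638]
tool_rot: [3.141, 0.0, 1.571]
contact_force: [-0.8, -0.5, -1.0]
opening: 0.0322
grip_force: 60.0
```

Request:
{"api": "send_rows", "payload": {
  "targets": [
    {"translation": [0, 0, 0.05], "spin": 0, "jaw": 0},
    {"translation": [0, 0, 0.1], "spin": 0, "jaw": 0},
    {"translation": [0, 0, 0.15], "spin": 0, "jaw": 0},
    {"translation": [0, 0, 0.2], "spin": 0, "jaw": 0},
    {"translation": [0, 0, 0.2], "spin": 0, "jaw": 0}
  ]
}}

```text
time: 12.45
tool_pos: [0.472, -0.1725, 0.0614]
tool_rot: [-3.142, -0.0, 1.571]
contact_force: [-0.3, -0.2, -0.2]
opening: 0.0318
grip_force: 60.0
```

Request:
{"api": "send_rows", "payload": {
  "targets": [
    {"translation": [0, 0, 0.05], "spin": 0, "jaw": 0},
    {"translation": [0, 0, 0.1], "spin": 0, "jaw": 0},
    {"translation": [0, 0, 0.15], "spin": 0, "jaw": 0},
    {"translation": [0, 0, 0.2], "spin": 0, "jaw": 0},
    {"translation": [0, 0, 0.2], "spin": 0, "jaw": 0}
  ]
}}

```text
time: 12.95
tool_pos: [0.472, -0.1725, 0.0594]
tool_rot: [3.142, -0.0, 1.571]
contact_force: [0.4, -1.1, -0.6]
opening: 0.0321
grip_force: 60.0
```

Request:
{"api": "send_rows", "payload": {
  "targets": [
    {"translation": [0, 0, 0.05], "spin": 0, "jaw": 0},
    {"translation": [0, 0, 0.1], "spin": 0, "jaw": 0},
    {"translation": [0, 0, 0.15], "spin": 0, "jaw": 0},
    {"translation": [0, 0, 0.15], "spin": 0, "jaw": 0},
    {"translation": [0, 0, 0.15], "spin": 0, "jaw": 0}
  ]
}}

```text
time: 13.45
tool_pos: [0.4721, -0.1725, 0.0579]
tool_rot: [3.141, -0.0, 1.571]
contact_force: [0.2, 0.5, -0.6]
opening: 0.0319
grip_force: 60.0
```

Request:
{"api": "send_rows", "payload": {
  "targets": [
    {"translation": [0, 0, 0.03], "spin": 0, "jaw": 0},
    {"translation": [0, 0, 0.06], "spin": 0, "jaw": 0},
    {"translation": [0, 0, 0.1], "spin": 0, "jaw": 0},
    {"translation": [0, 0, 0.1], "spin": 0, "jaw": 0},
    {"translation": [0, 0, 0.1], "spin": 0, "jaw": 0}
  ]
}}

```text
time: 13.95
tool_pos: [0.472, -0.1725, 0.0569]
tool_rot: [3.142, -0.0, 1.571]
contact_force: [-0.6, -0.8, -1.0]
opening: 0.032
grip_force: 60.0
```

Request:
{"api": "send_rows", "payload": {
  "targets": [
    {"translation": [0, 0, 0.03], "spin": 0, "jaw": 0},
    {"translation": [0, 0, 0.06], "spin": 0, "jaw": 0},
    {"translation": [0, 0, 0.1], "spin": 0, "jaw": 0},
    {"translation": [0, 0, 0.1], "spin": 0, "jaw": 0},
    {"translation": [0, 0, 0.1], "spin": 0, "jaw": 0}
  ]
}}

```text
time: 14.45
tool_pos: [0.472, -0.1725, 0.0559]
tool_rot: [-3.142, -0.0, 1.571]
contact_force: [-0.2, 0.3, 0.1]
opening: 0.0323
grip_force: 60.0
```

Request:
{"api": "send_rows", "payload": {
  "targets": [
    {"translation": [0, 0, 0.03], "spin": 0, "jaw": 0},
    {"translation": [0, 0, 0.06], "spin": 0, "jaw": 0},
    {"translation": [0, 0, 0.1], "spin": 0, "jaw": 0},
    {"translation": [0, 0, 0.1], "spin": 0, "jaw": 0},
    {"translation": [0, 0, 0.1], "spin": 0, "jaw": 0}
  ]
}}

```text
time: 14.95
tool_pos: [0.4721, -0.1725, 0.0557]
tool_rot: [3.141, 0.0, 1.571]
contact_force: [-2.1, 0.3, 7.6]
opening: 0.0321
grip_force: 60.0
```

It has touched down at 7.6 N. I'll ease off, then open slowly.

Request:
{"api": "send_rows", "payload": {
  "targets": [
    {"translation": [0, 0, -0.05], "spin": 0, "jaw": 0},
    {"translation": [0, 0, -0.05], "spin": 0, "jaw": 0.35},
    {"translation": [0, 0, -0.05], "spin": 0, "jaw": 0.38},
    {"translation": [0, 0, -0.05], "spin": 0, "jaw": 0.42},
    {"translation": [0, 0, -0.05], "spin": 0, "jaw": 0.46}
  ],
  "force": 20
}}

```text
time: 15.45
tool_pos: [0.472, -0.1725, 0.0552]
tool_rot: [-3.141, -0.0, 1.571]
contact_force: [-0.1, -0.2, 0.0]
opening: 0.0411
grip_force: 0.0
```

Request:
{"api": "send_rows", "payload": {
  "targets": [
    {"translation": [0, 0, 0], "spin": 0, "jaw": 0.55},
    {"translation": [0, 0, 0], "spin": 0, "jaw": 0.65},
    {"translation": [0, 0, 0], "spin": 0, "jaw": 0.7},
    {"translation": [0, 0, 0], "spin": 0, "jaw": 0.7},
    {"translation": [0, 0, 0], "spin": 0, "jaw": 0.7}
  ]
}}

```text
time: 15.95
tool_pos: [0.472, -0.1725, 0.0554]
tool_rot: [3.141, -0.0, 1.571]
contact_force: [-0.8, -0.8, -0.1]
opening: 0.0646
grip_force: 0.0
```

Request:
{"api": "send_rows", "payload": {
  "targets": [
    {"translation": [0, 0, -1], "spin": 0, "jaw": 0.7},
    {"translation": [0, 0, -3], "spin": 0, "jaw": 0.7},
    {"translation": [0, 0, -6], "spin": 0, "jaw": 0.7},
    {"translation": [0, 0, -9], "spin": 0, "jaw": 0.7},
    {"translation": [0, 0, -12], "spin": 0, "jaw": 0.7}
  ]
}}

```text
time: 16.45
tool_pos: [0.4719, -0.1724, 0.1774]
tool_rot: [3.141, 0.0, 1.571]
contact_force: [1.1, 0.3, 0.3]
opening: 0.0645
grip_force: 0.0
```

Request:
{"api": "send_rows", "payload": {
  "targets": [
    {"translation": [0, 0, -2], "spin": 0, "jaw": 0.7},
    {"translation": [0, 0, -4], "spin": 0, "jaw": 0.7},
    {"translation": [0, 0, -5], "spin": 0, "jaw": 0.7},
    {"translation": [0, 0, -5], "spin": 0, "jaw": 0.7},
    {"translation": [0, 0, -5], "spin": 0, "jaw": 0.7}
  ]
}}

```text
time: 16.95
tool_pos: [0.4717, -0.1723, 0.2249]
tool_rot: [-3.141, -0.0, 1.571]
contact_force: [-0.3, -0.2, -0.8]
opening: 0.0641
grip_force: 0.0
```

```bash
python3 - <<'E'
from h import *
s=monitor.observe();print(s['time'],s['tool_pos'],s['contact_force'],s['opening'])
c=cam('wrist');p,d=read_camera('wrist');P=cloud(c,d)
m=(d>0)&(abs(P[...,2]-.094)<.005)&(np.hypot(P[...,0]-.472,P[...,1]+.1725)<.035);v,u=np.nonzero(m)
W=plane(c,cv2.convexHull(np.c_[u,v].astype(np.float32))[:,0],.094)[:,:2];print('top',W.mean(0),W.min(0),W.max(0))
q,_=read_camera('side');np.savez('side4.npz',p=q)
cv2.imwrite('pics/end.png',cv2.resize(np.hstack([p,q])[:,:,::-1],(800,300)))
a=np.load('side0.npz')['p'];D=np.abs(a.astype(int)-q).max(2);print('joint diff',(D[290:360,305:360]>60).sum())
E
```

```text
16.95 [ 0.47167653 -0.17229475  0.22490267] [-0.26866544 -0.16323864 -0.77690689] 0.06413210627122888
top [ 0.474352   -0.17365129] [ 0.45608783 -0.19065365] [ 0.48894858 -0.15676408]
joint diff 0
```

View pics/end.png

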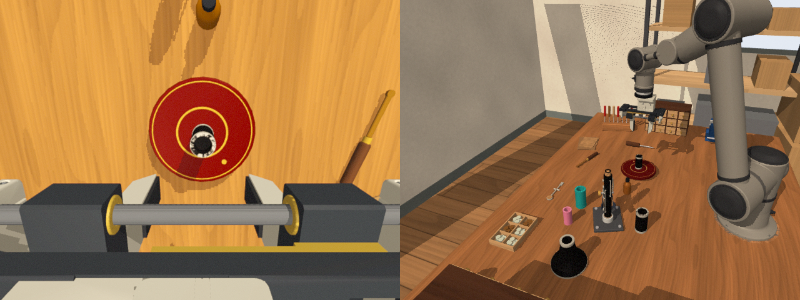

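The barrel stands upright inside the inner brass ring, its top at wrist view (202,145). The joint and the other things on the bench are unchanged.

```bash
python3 -c "
from cell import job;print(job.hand_in())"
```

```text
the job is handed in; nothing more can be done
None
```

The barrel was twisted free and now stands upright inside the turntable's inner brass ring. The upper joint is still fully down in the clamp, nothing else on the bench was moved, and the job was handed in at about 17 s.

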